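Refit the hand knob on a watering valve and shut it

TASK

The black hand knob has come off the left valve of the watering manifold. Put it back on that valve's keyed spindle: press it down gently and turn it until the keyway finds the key and the knob drops fully home, then turn the knob clockwise until its white pointer stands at the red shut mark and let go. Do not force it down, and leave the clay pots and the glass vase where they stand.

Things in the scene. Friction and masses are not known exactly. Their poses are not given: they have to be found in the camera images.
- knob: loose black fluted round hand knob, 48 mm diameter, 34 mm tall, about 70 g, upright on the table at the start. Origin at the centre of its underside; z up along its axis, +x towards its white pointer. Underneath: a blind round bore, 15.5 mm wide, 23 mm deep, with one keyway under the pointer: 6.5 mm wide, out to 18.2 mm from the axis, 11 mm deep from the underside
- knob_top (a point): centre of the knob's top, 34 mm above its underside. The knob may be gripped from above, across its sides in any direction, about 20 to 26 mm above its underside
- knob_pointer (a point): outer end of the white pointer (a line on the knob's top and down its side): 24 mm out along the knob's +x, 34 mm above its underside
- manifold: aluminium plate (85 x 310 mm) with a grey pipe along its y and two green valves, fixed to the table; place and heading vary. Origin at table height, z up, x away from the robot, y to the robot's left at heading 0. The bare valve stands at y = +60 mm; the other, at y = -60 mm, keeps its identical knob (fixed, shut, top 100 mm above the table). A gauge at y = -139 mm is 80 mm high
- seat (a point): on the bare spindle's axis, on its shoulder (36 mm wide, 66 mm above the table, 6 mm above the round white scale plate, which is 62 mm wide) where the knob's underside rests when home; axes as the manifold's. The spindle turns a quarter turn clockwise from above from the green to the red mark, with a stop 3 degrees past each. It is stiff (0.25 N m) and stays where it is left
- stem_tip (a point): top of the spindle's round steel stem, 21 mm above seat; 14 mm wide, domed nose. From the stem's side stands one brass key, 5 mm wide, reaching 17 mm from the axis, its top 9 mm above seat. An unaligned knob stops on the key 9 mm above home, already centred on the stem; it drops when keyway and key agree within about 3 degrees. Rubbing lightly does not turn the spindle
- green_mark (a point): green open mark on the scale plate, 27 mm from the spindle's axis on the manifold's -y side. The key is not measured: it starts anywhere from 2 to 75 degrees clockwise (from above) of this mark
- red_mark (a point): red shut mark on the scale plate, 27 mm from the spindle's axis on the manifold's -x side (towards the robot); the pointer must end here
- clay_pot: small terracotta pot, 58 mm wide, 45 mm tall, loose, to be left alone; origin at the centre of its underside
- bud_vase: pale green glass bud vase, 48 mm wide, 150 mm tall, loose, to be left alone; origin at the centre of its underside
There are look-alikes about, which are no part of the job. Of the things like the knob, leave any that is purple or turquoise; of the rest the larger one is meant.

How it is judged:
By the outcome, as a careful person would: the job done as asked, in the order asked, and still so for the second after the job is handed in, with the robot touching nothing.
It also fails if it takes over 67 s, if anything falls off the work surface, if the arm or the gripper's body presses on something with over 40 N, if the wrist force passes 120 N, or if a joint passes its speed limit or range.

ROBOT

A 6-joint arm with a two-finger parallel gripper is mounted at the origin on the work surface; the furniture and walls round the work are solid. World frame = base frame: x ahead of the robot, y to its left, z up, the work surface at z = 0. Lengths are in m, angles in rad, forces in N, time in s.
With the tool pointing down it reaches from about 0.3 to 0.875 m from the base axis. Payload 6.4 kg.
Tool frame: the origin (TCP) lies between the finger pads; the fingertips stand 19 mm ahead of it and the grasp point (between the pads) is the TCP; z points along the fingers, y is the direction in which the jaws open and shut (so a half turn about z gives the same grasp; the last joint's range is limited). The gripper opens to 85 mm and grips with 20 to 120 N. Pads are 22 mm wide; open, the fingers measure 114 mm over their backs; the gripper's body (76 mm by 85 mm) begins 54 mm behind the grasp point. The pads swing forward as they close: fully open they stand 13 mm farther back than shut.
Start: joints at [1.099, 0.181, 1.607, -0, 1.354, -0.206], TCP at [0.151, 0.555, 0.25] pointing down, gripper open.
Joint ranges: [-2.99, 2.99], [-0.89, 2.07], [0.3, 2.58], [-1.14, 4.28], [0, 2.63], [-3.12, 3.12]. Speed limits (rad/s): [2.57, 2.57, 3.01, 3.14, 3.14, 3.14].

INTERFACE

Orientations are given as a unit quaternion [w, x, y, z].
In Python, from bench import * gives the robot as it stands.
- The arm moves only by the tool apply_moves, never from a script. Its argument "moves" is a list that holds one entry, the list of rows, each a list of 7 numbers: the shift along the tool's x, y, z in cm, then the turn, a rotation vector about the tool's x, y, z in rad, then the opening, from 0 (shut) to 1 (fully open). A call has 1 to 8 rows; each row is the pose to reach, as a shift and turn from the pose commanded when the call began, along the tool's axes at that moment; what a row does not reach only later rows make up. A row lasts 1/10 s, in which the tool goes at most 50 mm and 8.59 degrees, less where a joint would pass 70% of its speed; a pose out of reach is approached as far as the arm can. A call with a gripper value outside its range is refused whole. The fingers move at their own pace and stop on an object; the grip force is fixed at half the most. Time passes only in rows, so rows that repeat a pose let the fingers close. It gives the time, the measured TCP pose, the force and the opening at its end, in the units of the state.
- get_obs(): the state, without advancing time (a new reading comes with each control period).
- camera(name): name is "scene" or "top" or "wrist"; returns the picture (384x512x3 uint8, red, green, blue); there is no depth.
- get_calibration(name): a dict with "vertical_fov" (degrees; the focal length in pixels is half the picture's height over the tangent of half this angle, whatever the lens; pixels are square), "cx", "cy" (the principal point, pixels), "k1" (the pictures are not rectified: a ray, as slopes to the right and down, at radius r is drawn at 1 + k1 r^2 times it, then the intrinsics apply), "R" (3x3) and "t" (3): a world point X has camera coordinates R X + t. Camera axes: x right, y down, z forward; pixel columns grow to the right and rows downward; lengths in m; the calibration is good to about 2 mm. A picture is of the moment at which its call begins: read the wrist's pose just before it. get_calibration takes no time and is no camera call; for the wrist camera it gives the pose at the moment of the call.
- hand_in(): hands the job in, once; it reports no verdict.
The state is a dict: "time_s": time; "q": joint angles; "dq": joint speeds; "joint_efforts": joint torques, N m; "eef_pos": TCP position; "eef_rot": TCP orientation; "wrist_force": force on the tool from outside, world axes, zero at the start; "torque": the same for the moment, N m; "opening": opening from 0.0 (shut) to 1.0 (fully open).
Only numpy, scipy, OpenCV 4.12 (cv2) and the standard library are available. Lean on these libraries where they do the work, as an engineer would, in place of code of your own. Each camera call takes 0.05 s, during which the arm holds its last target. There are 200 camera calls.

## Working session

There is one attempt and no reset: what is moved stays moved. The work goes in short steps, Python scripts to look and compute and a tool call to move; the robot and the scene stay as the last step left them, time stands still between calls to the robot, and variables do not carry over. Pictures are saved under pics/ and viewed, about 8 in all and at most 12, crops included, and the job is handed in when it is done.

Besides the shell and the picture viewer there is one more tool, called in YAML: its name, and indented under it one key for each argument. apply_moves: Moves the arm, as the interface text tells. Its arguments: {"type":"object","properties":{"moves":{"type":"array","items":{"type":"array","items":{"type":"array","items":{"type":"number"}}}}},"required":["moves"]}

```bash
mkdir -p pics
python3 - <<'E'
from bench import *
import cv2,numpy as np
o=get_obs();print(o['eef_pos'],o['eef_rot'],o['opening'])
for n in("scene","top"):
    im=camera(n);cv2.imwrite(f"pics/{n}0.png",im[:,:,::-1]);c=get_calibration(n);print(n,c)
a=cv2.imread("pics/scene0.png");b=cv2.imread("pics/top0.png")
cv2.imwrite("pics/s0.png",cv2.resize(a,(800,600),interpolation=cv2.INTER_CUBIC))
cv2.imwrite("pics/t0.png",cv2.resize(b,(800,600),interpolation=cv2.INTER_CUBIC))
E
```

```text
[0.15077216 0.5543479  0.24939409] [-2.97673418e-04  1.32497684e-01  9.91182935e-01 -8.15155539e-04] 0.9991687005672129
scene {'vertical_fov': 44.709759892434406, 'cx': 251.4161235716451, 'cy': 194.14165449698876, 'k1': -0.10856117923441606, 'R': array([[ 0.43113095, -0.90222047,  0.01115003],
       [-0.63534748, -0.31233232, -0.70624507],
       [ 0.64067128,  0.29739997, -0.70787963]]), 't': array([-0.14607863,  0.43980804,  0.65069412])}
top {'vertical_fov': 57.86077542655566, 'cx': 254.8732087829463, 'cy': 188.53050238988806, 'k1': -0.02680170335859914, 'R': array([[ 0.17991424, -0.98366698,  0.00549056],
       [-0.95973479, -0.17675564, -0.21832676],
       [ 0.21573131,  0.03401061, -0.97586028]]), 't': array([0.02046982, 0.5522369 , 0.81287317])}
```

View pics/t0.png

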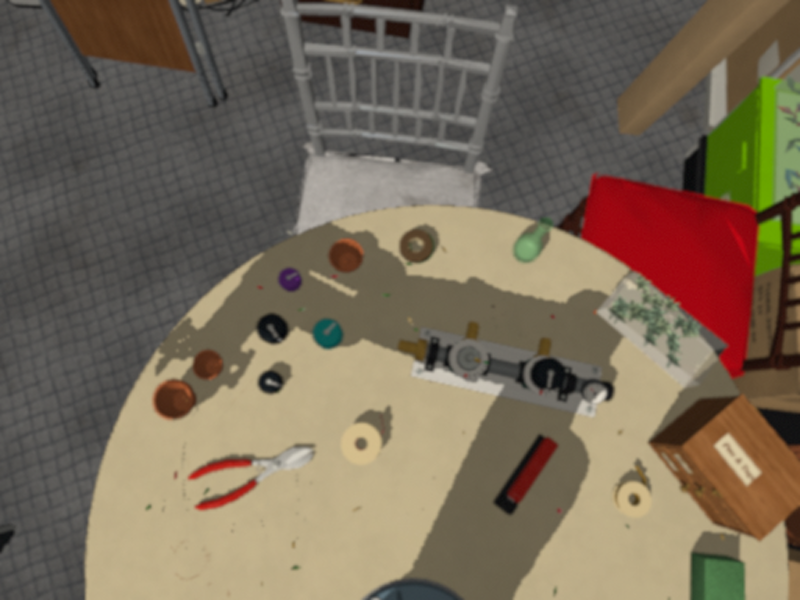

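View pics/s0.png

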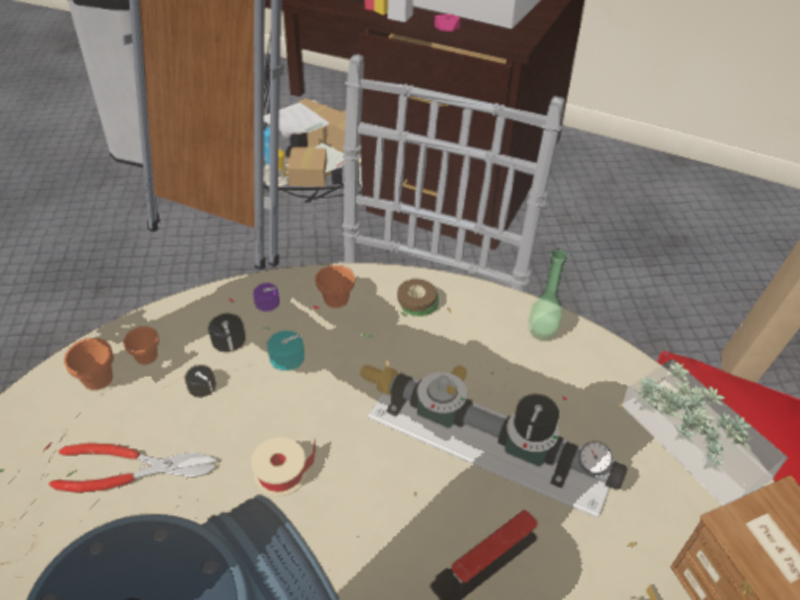

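The top view shows the large black knob at about (272,327) and a smaller black look-alike at (270,381). The bare valve is at (469,357) and the fixed knob at (547,375). The vase at (530,243) and the pots are clear of the work. Next I'll make crops and localise these.

```bash
cat > h.py <<'E'
from bench import *
import cv2,numpy as np
def K(c):
    f=192/np.tan(np.radians(c['vertical_fov'])/2); return np.array([[f,0,c['cx']],[0,f,c['cy']],[0,0,1.]]),np.array([c['k1'],0,0,0.])
def ray(c,p,z):
    k,d=K(c); s=cv2.undistortPoints(np.array([[p]],float),k,d)[0,0]
    v=c['R'].T@np.array([s[0],s[1],1]); o=-c['R'].T@c['t']; return o+v*(z-o[2])/v[2]
def proj(c,X):
    k,d=K(c); return cv2.projectPoints(np.atleast_2d(np.array(X,float)),cv2.Rodrigues(c['R'])[0],c['t'],k,d)[0][:,0]
def crop(im,u,v,w,h,s): 
    return cv2.resize(im[v:v+h,u:u+w],None,fx=s,fy=s,interpolation=cv2.INTER_CUBIC)
E
python3 - <<'E'
from h import *
a=cv2.imread("pics/scene0.png");b=cv2.imread("pics/top0.png")
# knob 50x37 @8; valves 130x~
r1=np.hstack([crop(b,150,190,50,37,8),crop(a,120,190,50,37,8)])
r2=np.hstack([crop(b,255,205,145,65,400/145),crop(a,230,225,145,65,400/145)])
r1=np.hstack([crop(b,150,190,50,37,8),crop(a,120,190,50,37,8)])
r2=np.hstack([crop(b,265,205,100,62,4),crop(a,235,225,100,62,4)])
cv2.imwrite("pics/c1.png",np.vstack([r1,r2]))
c=get_calibration('top')
S=512/800
print('knob',ray(c,(272*S,325*S),.034),'seat',ray(c,(469*S,355*S),.075),'fixedknob',ray(c,(547*S,374*S),.1),'vase',ray(c,(530*S,243*S),.03))
E
```

```text
knob [0.45760555 0.31525293 0.034     ] seat [ 0.46196169 -0.00558271  0.075     ] fixedknob [ 0.45151495 -0.12192068  0.1       ] vase [ 0.67604915 -0.08445692  0.03      ]
```

View pics/c1.png

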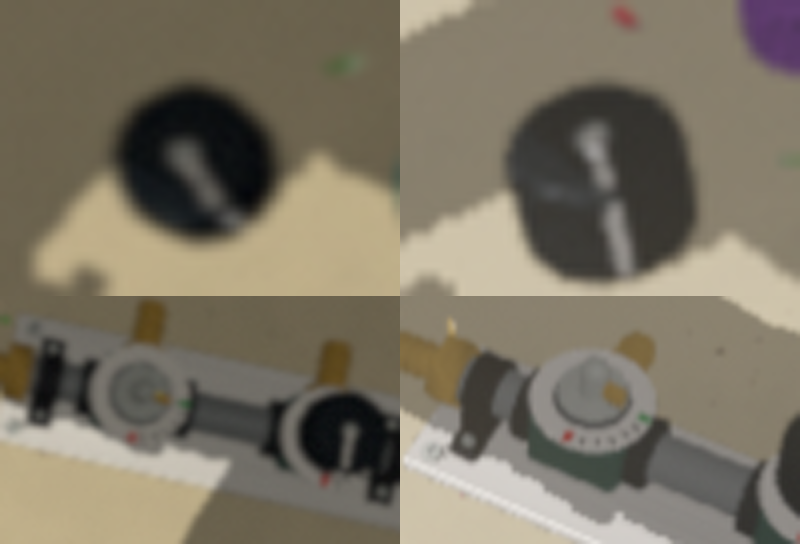

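The crop shows the knob's pointer running from (185,150) to (228,215) in the top panel. The brass key on the spindle is near the green mark, at (162,397) in the top panel and (615,393) in the scene panel. The red and green marks are visible in both.

Run:
```python
from h import *
T=get_calibration('top');S=get_calibration('scene')
t=lambda x,y:(265+x/4,205+(y-296)/4); s=lambda x,y:(235+(x-400)/4,225+(y-296)/4)
kt=lambda x,y:(150+x/8,190+y/8); ks=lambda x,y:(120+(x-400)/8,190+y/8)
for n,z,a,b in [('plate',.06,(140,390),(593,400)),('green',.06,(184,403),(644,418)),('red',.06,(132,437),(569,435)),('keytip',.075,(165,398),(620,394)),('stemtip',.087,(146,377),(594,365))]:
    print(n,ray(T,t(*a),z).round(4),ray(S,s(*b),z).round(4))
for n,a,b in [('ptr_in',(185,150),(592,132)),('ptr_out',(228,212),(612,200)),('disc',(193,157),(598,140))]:
    print(n,ray(T,kt(*a),.034).round(4),ray(S,ks(*b),.034).round(4))
```

```text
plate [ 0.4607 -0.0074  0.06  ] [ 0.458  -0.0104  0.06  ]
green [ 0.4577 -0.0352  0.06  ] [ 0.4587 -0.0366  0.06  ]
red [ 0.4315 -0.007   0.06  ] [ 0.4337 -0.0083  0.06  ]
keytip [ 0.4567 -0.0213  0.075 ] [ 0.4557 -0.0242  0.075 ]
stemtip [ 0.4656 -0.0067  0.087 ] [ 0.4573 -0.0094  0.087 ]
ptr_in [0.4553 0.3172 0.034 ] [0.4564 0.3165 0.034 ]
ptr_out [0.4383 0.2991 0.034 ] [0.4379 0.2972 0.034 ]
disc [0.4535 0.3142 0.034 ] [0.4546 0.3133 0.034 ]
```

apply_moves:
  moves:
    - [[-35.6, -15.1, 10, 0, 0, 0.33, 0.85], [-35.6, -15.1, 10, 0, 0, 0.33, 0.85], [-35.6, -15.1, 10, 0, 0, 0.33, 0.85], [-35.6, -15.1, 10, 0, 0, 0.33, 0.85], [-35.6, -15.1, 10, 0, 0, 0.33, 0.85], [-35.6, -15.1, 10, 0, 0, 0.33, 0.85], [-35.6, -15.1, 10, 0, 0, 0.33, 0.85], [-35.6, -15.1, 10, 0, 0, 0.33, 0.85]]

```text
time_s: 0.9
eef_pos: [0.456, 0.314, 0.1496]
eef_rot: [-0.0, 0.294, 0.956, -0.0]
wrist_force: [0.7, 1.6, 0.0]
opening: 0.849
```

apply_moves:
  moves:
    - [[0, 0, 0, 0, 0, 0, 0.85], [0, 0, 0, 0, 0, 0, 0.85]]

```text
time_s: 1.1
eef_pos: [0.455, 0.3146, 0.1495]
eef_rot: [-0.001, 0.295, 0.956, -0.0]
wrist_force: [-0.4, 0.6, -0.3]
opening: 0.847
```

```bash
cat >> h.py <<'E'
from scipy.spatial.transform import Rotation as Ro
def tool(o=None):
    o=o or get_obs(); q=o['eef_rot']; return np.array(o['eef_pos']),Ro.from_quat([q[1],q[2],q[3],q[0]]).as_matrix()
def st():
    o=get_obs();p,R=tool(o);print('t',round(o['time_s'],2),'p',p.round(4),'yang',np.degrees(np.arctan2(R[1,1],R[0,1])).round(2),'tilt',R[:,2].round(3),'F',np.round(o['wrist_force'],1),'M',np.round(o['torque'],2),'op',round(o['opening'],3),'q6',round(o['q'][5],2))
    return p,R
def go(x,y,z,yaw):
    p,R=tool();print('shift cm',(R.T@(np.array([x,y,z])-p)*100).round(2),'rz',np.round(np.arctan2(R[1,1],R[0,1])-np.radians(yaw),3))
E
python3 - <<'E'
from h import *
st()
c=get_calibration('wrist');im=camera('wrist')[:,:,::-1].copy();cv2.imwrite('pics/w1r.png',im)
print(proj(c,[[.4545,.3147,.034],[.438,.298,.034]]))
cv2.imwrite('pics/w1.png',cv2.resize(im,(800,600),interpolation=cv2.INTER_CUBIC))
E
```

```text
t 1.1 p [0.455  0.3146 0.1495] yang 55.7 tilt [-0.002 -0.    -1.   ] F [-0.4  0.6 -0.3] M [ 0.04 -0.02  0.06] op 0.847 q6 -0.58
[[256.62935898 193.1951369 ]
 [227.10744762 188.05761057]]
```

View pics/w1.png

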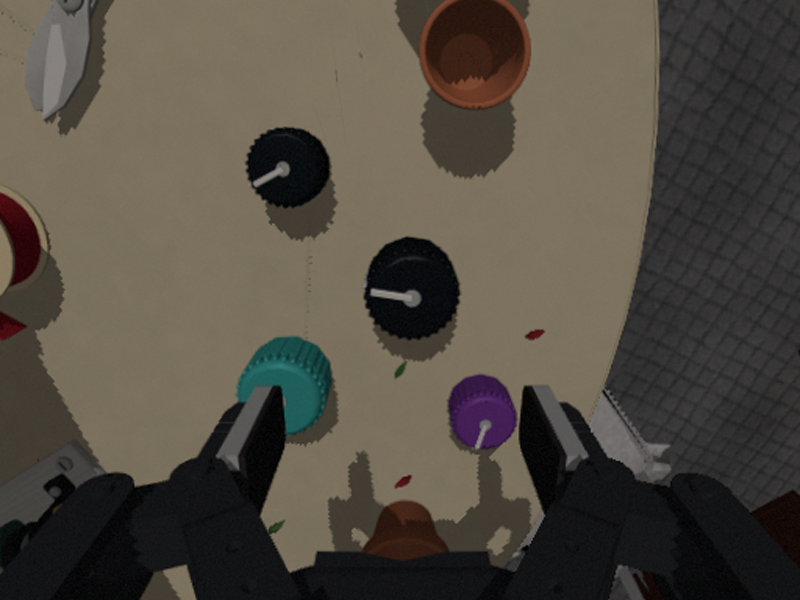

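The wrist view shows the large black knob with its hub at (412,299) and its pointer's outer end at (370,291). The smaller black one is at (288,167), and the jaw line is clear.

Run:
```python
from h import *
c=get_calibration('wrist')
a=ray(c,(412*.64,299*.64),.034);b=ray(c,(371*.64,292*.64),.034);d=ray(c,(412.5*.64,290*.64),.034)
# disc: top contour left/right 367..459
e=ray(c,(413*.64,297*.64),.034)
print(a,b,e,np.degrees(np.arctan2(*(b-a)[1::-1])),np.linalg.norm(b-a))
go(a[0],a[1],.0235,np.degrees(np.arctan2(*(b-a)[1::-1]))+180)
```

```text
[0.45589089 0.32103598 0.034     ] [0.44129924 0.30610278 0.034     ] [0.45529234 0.32204136 0.034     ] -134.33723142892092 0.02087861447565643
shift cm [ 0.16  0.55 12.64] rz 0.177
```

apply_moves:
  moves:
    - [[0.1, 0.3, 4, 0, 0, 0, 0.85], [0.1, 0.3, 7.5, 0, 0, 0, 0.85], [0.1, 0.3, 7.5, 0, 0, 0, 0.85], [0.1, 0.3, 7.5, 0, 0, 0, 0.85]]

```text
time_s: 1.55
eef_pos: [0.4545, 0.3196, 0.0757]
eef_rot: [-0.0, 0.293, 0.956, -0.0]
wrist_force: [-0.3, 0.1, 0.4]
opening: 0.845
```

Run:
```python
from h import *
st()
c=get_calibration('wrist');im=camera('wrist')[:,:,::-1].copy();cv2.imwrite('pics/w2r.png',im)
print(proj(c,[[.4555,.318,.034],[.439,.301,.034]])*800/512)
cv2.imwrite('pics/w2.png',cv2.resize(im,(800,600),interpolation=cv2.INTER_CUBIC))
```

```text
t 1.55 p [0.4545 0.3196 0.0757] yang 55.98 tilt [-0.001 -0.    -1.   ] F [-0.3  0.1  0.4] M [-0.01 -0.03 -0.05] op 0.845 q6 -0.58
[[398.23216182 372.79228419]
 [333.97287338 362.31426515]]
```

View pics/w2.png

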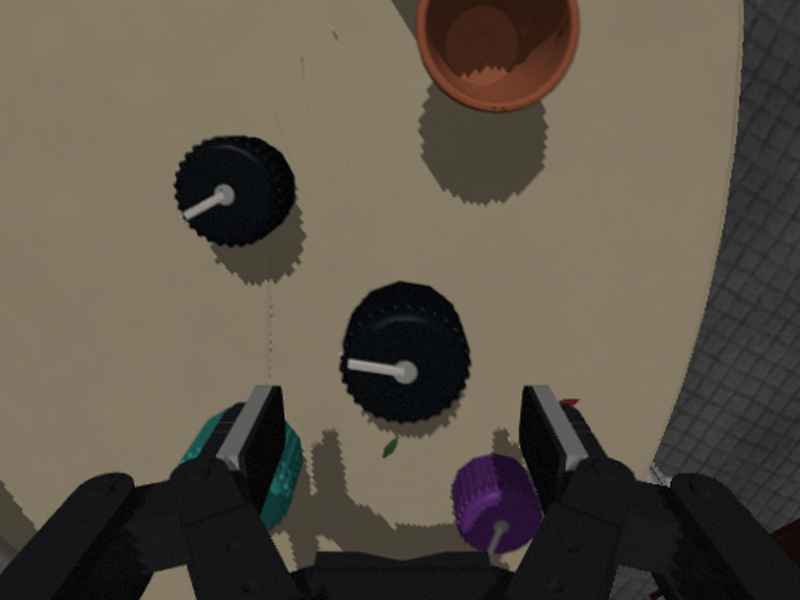

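Hub at (405,372) and pointer end at (345,363), centred between the jaws. The turquoise knob is close to the left finger, so I'll turn the jaws about 10° away from it, along the pointer.

Run:
```python
from h import *
c=get_calibration('wrist')
a=ray(c,(405*.64,372*.64),.034);b=ray(c,(345*.64,363*.64),.034)
an=np.degrees(np.arctan2(*(b-a)[1::-1]))
print(a,b,an,np.linalg.norm(b-a))
go(a[0],a[1],.0235,an+180)
```

```text
[0.4585696  0.32019993 0.034     ] [0.44327027 0.3040451  0.034     ] -133.4420431576312 0.02224967746489199
shift cm [-0.2   0.17  5.34] rz 0.164
```

apply_moves:
  moves:
    - [[-0.15, 0.1, 0, 0, 0, 0.16, 0.74], [-0.15, 0.1, 1, 0, 0, 0.16, 0.74], [-0.15, 0.1, 3, 0, 0, 0.16, 0.74], [-0.15, 0.1, 4.5, 0, 0, 0.16, 0.74], [-0.15, 0.1, 5.1, 0, 0, 0.16, 0.74], [-0.15, 0.1, 5.1, 0, 0, 0.16, 0.74]]

```text
time_s: 2.2
eef_pos: [0.4568, 0.3184, 0.0234]
eef_rot: [-0.001, 0.368, 0.93, -0.001]
wrist_force: [0.5, 0.1, 0.6]
opening: 0.736
```

apply_moves:
  moves:
    - [[0, 0, 0, 0, 0, 0, 0.4], [0, 0, 0, 0, 0, 0, 0.4], [0, 0, 0, 0, 0, 0, 0.4], [0, 0, 0, 0, 0, 0, 0.4], [0, 0, 0, 0, 0, 0, 0.4], [0, 0, 0, 0, 0, 0, 0.4], [0, 0, 0, 0, 0, 0, 0.4]]

```text
time_s: 2.9
eef_pos: [0.4582, 0.3189, 0.0251]
eef_rot: [0.001, 0.369, 0.929, 0.001]
wrist_force: [0.5, 0.6, 5.2]
opening: 0.545
```

Run:
```python
from h import *
st()
```

```text
t 2.9 p [0.4582 0.3189 0.0251] yang 46.7 tilt [ 0.001  0.001 -1.   ] F [0.5 0.6 5.2] M [0.01 0.11 0.05] op 0.545 q6 -0.42
```

apply_moves:
  moves:
    - [[0, 0, -4, 0, 0, 0, 0.4], [0, 0, -9, 0, 0, 0, 0.4], [0, 0, -14, 0, 0, 0, 0.4], [-1, -1, -17.5, 0, 0, 0, 0.4], [-4, -4, -17.5, 0, 0, 0, 0.4], [-7, -7, -17.5, 0, 0, 0, 0.4], [-10, -10, -17.5, 0, 0, 0, 0.4], [-13, -13.5, -17.5, 0, 0, 0, 0.4]]

```text
time_s: 3.7
eef_pos: [0.4591, 0.1299, 0.1991]
eef_rot: [-0.0, 0.369, 0.93, 0.0]
wrist_force: [0.8, -1.2, -1.1]
opening: 0.546
```

apply_moves:
  moves:
    - [[-3, -3.5, 0, 0, 0, 0, 0.4], [-6, -7, 0, 0, 0, 0, 0.4], [-9.5, -10.2, 0, 0, 0, 0, 0.4], [-9.5, -10.2, 0, 0, 0, 0, 0.4], [-9.5, -10.2, 0, 0, 0, 0, 0.4]]

```text
time_s: 4.2
eef_pos: [0.4584, -0.009, 0.199]
eef_rot: [-0.0, 0.371, 0.929, 0.0]
wrist_force: [0.4, 0.5, -1.4]
opening: 0.546
```

Run:
```python
from h import *
st()
c=get_calibration('wrist');im=camera('wrist')[:,:,::-1].copy();cv2.imwrite('pics/w3r.png',im)
print(proj(c,[[.459,-.008,.066],[.459,-.008,.087]]))
cv2.imwrite('pics/w3.png',cv2.resize(im,(800,600),interpolation=cv2.INTER_CUBIC))
```

```text
t 4.2 p [ 0.4584 -0.009   0.199 ] yang 46.51 tilt [-0.001  0.001 -1.   ] F [ 0.4  0.5 -1.4] M [ 0.02 -0.    0.02] op 0.546 q6 -1.09
[[258.28695266 186.63628007]
 [258.32916901 194.8989546 ]]
```

View pics/w3.png

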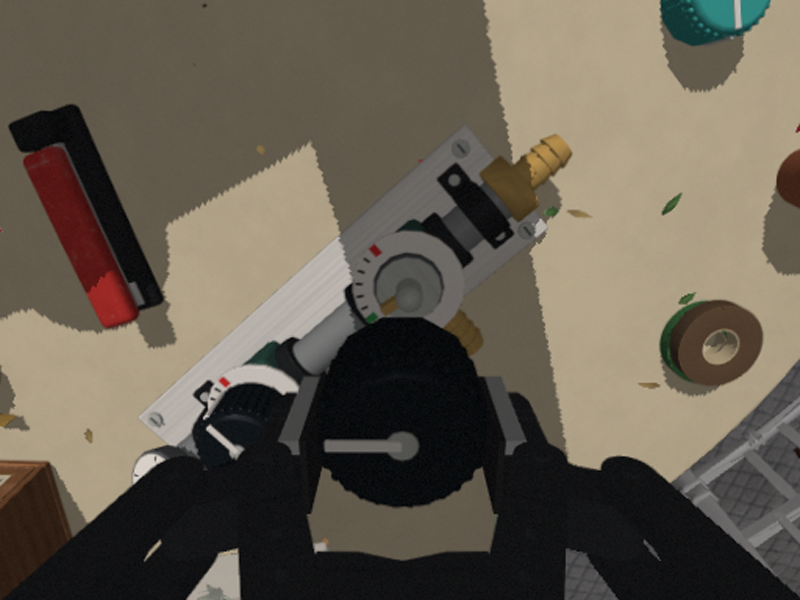

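The held knob's hub is at (402,446) and its pointer lies along the jaws, at image left. The spindle is visible with the stem near (408,292), the red mark at (375,251), the green mark at (372,318) and the brass key near (392,303). I'll zoom in.

Run:
```python
from h import *
im=cv2.imread('pics/w3r.png');cv2.imwrite('pics/w3c.png',crop(im,215,140,90,68,8))
```

```text
(no output)
```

View pics/w3c.png

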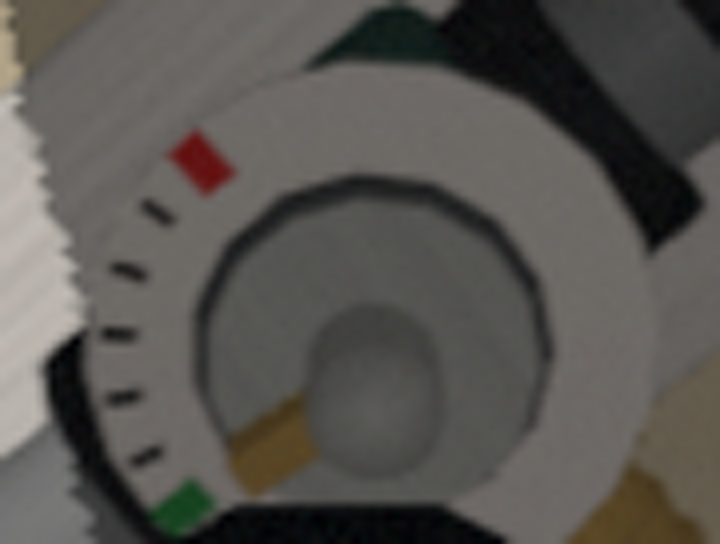

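Run:
```python
from h import *
c=get_calibration('wrist')
p=lambda x,y:(215+x/8,140+y/8)
r=lambda x,y,z:ray(c,p(x,y),z)[:2]
sh=np.array([r(x,y,.066) for x,y in [(205,350),(550,350),(375,185),(240,250),(500,250),(530,440)]])
def circ(P):
    A=np.c_[2*P,np.ones(len(P))];s=np.linalg.lstsq(A,(P**2).sum(1),rcond=None)[0];return s[:2],np.sqrt(s[2]+s[:2]@s[:2])
print('shoulder',circ(sh))
pl=np.array([r(x,y,.060) for x,y in [(85,330),(655,340),(375,62),(250,95),(530,105),(620,200),(630,430)]])
print('plate',circ(pl))
C=circ(pl)[0]*.5+circ(sh)[0]*.5
ang=lambda v:np.degrees(np.arctan2(v[1],v[0]))
for n,a in [('red',(201,162)),('green',(183,510))]:
    v=r(*a,.06)-C;print(n,v,np.linalg.norm(v),ang(v))
v=r(247,478,.075)-C;print('key end',v,np.linalg.norm(v),ang(v))
for a,b in [((305,425),(240,460)),((325,455),(255,497))]:
    print('edge',ang(r(*b,.075)-r(*a,.075)))
print('stem tip disc',r(375,412,.087), 'C',C)
k=lambda x,y:ray(c,(x*.64,y*.64),get_obs()['eef_pos'][2]+.0095)[:2]
print('knob hub',k(402,446),'ptr',k(326,445),ang(k(326,445)-k(402,446)))
print('knob widest: rows320-505 ', tool()[0])
```

```text
shoulder (array([ 0.45996161, -0.00365737]), np.float64(0.01821876489057095))
plate (array([ 0.45955157, -0.00387659]), np.float64(0.03016924553691362))
red [-0.02670587  0.00041751] 0.026709128966074813 179.1043378294056
green [-0.00027263 -0.02814011] 0.028141427694715594 -90.55507327445041
key end [-0.00174032 -0.01627881] 0.016371575259887947 -96.10214374655705
edge -103.74841830257961
edge -100.8773182777466
stem tip disc [ 0.45875066 -0.0029776 ] C [ 0.45975659 -0.00376698]
knob hub [ 0.45673504 -0.00572227] ptr [ 0.44263147 -0.02032706] -133.99978517891486
knob widest: rows320-505  [ 0.45830125 -0.00790069  0.19890258]
```

apply_moves:
  moves:
    - [[0, 0.3, 1, 0, 0, -0.15, 0.4], [0, 0.3, 2, 0, 0, -0.3, 0.4], [0, 0.3, 3, 0, 0, -0.45, 0.4], [0, 0.3, 3, 0, 0, -0.6, 0.4], [0, 0.3, 3, 0, 0, -0.75, 0.4], [0, 0.3, 3, 0, 0, -0.9, 0.4], [0, 0.3, 3, 0, 0, -0.94, 0.4], [0, 0.3, 3, 0, 0, -0.94, 0.4]]

```text
time_s: 5.05
eef_pos: [0.4604, -0.004, 0.169]
eef_rot: [-0.0, -0.094, 0.996, 0.0]
wrist_force: [0.1, 1.0, -0.1]
opening: 0.546
```

Run:
```python
from h import *
p,R=st()
c=get_calibration('wrist');im=camera('wrist')[:,:,::-1].copy();s=camera('scene')[:,:,::-1].copy();t=camera('top')[:,:,::-1].copy()
for n,i in(('w4',im),('s4',s),('t4',t)):cv2.imwrite(f'pics/{n}r.png',i)
S=get_calibration('scene');T=get_calibration('top')
print(proj(c,[p+[0,0,.0095],[.461,-.006,.087]]),proj(S,[p+[0,0,.0095],[.461,-.006,.087]]),proj(T,[p+[0,0,.0095],[.461,-.006,.087]]))
a=crop(im,170,140,180,150,800/360)
b=np.hstack([crop(s,225,190,110,85,400/110)[:260],crop(t,245,180,110,85,400/110)[:260]])
cv2.imwrite('pics/c4.png',np.vstack([np.hstack([a,np.zeros((a.shape[0],800-a.shape[1],3),np.uint8)]),b]))
print(a.shape)
```

```text
t 5.05 p [ 0.4604 -0.004   0.169 ] yang 100.74 tilt [-0.001  0.001 -1.   ] F [ 0.1  1.  -0.1] M [ 0.   -0.02 -0.05] op 0.546 q6 -2.03
[[254.67377451 289.49864685]
 [252.69399796 209.0645467 ]] [[284.52715162 206.94968477]
 [282.60412504 240.2684634 ]] [[305.79404561 222.43219045]
 [300.93986999 227.07615921]]
(333, 400, 3)
```

View pics/c4.png

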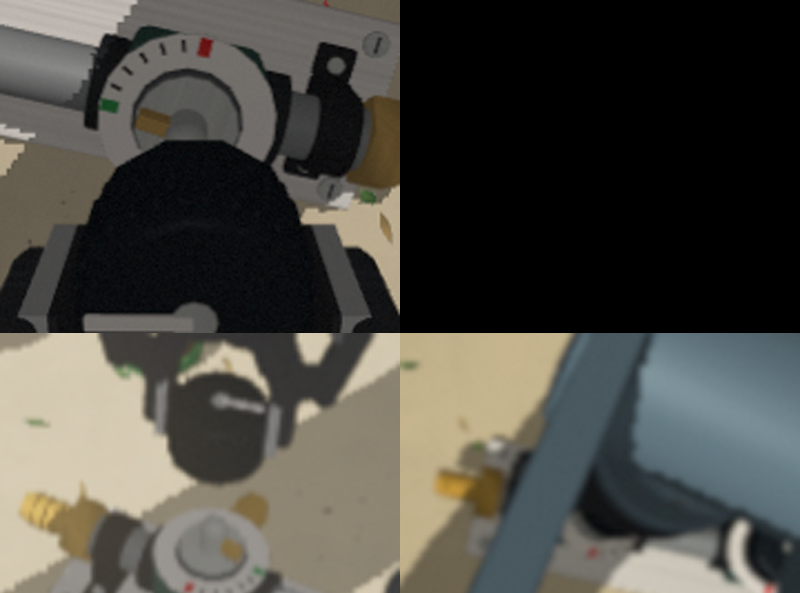

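The scene panel shows the knob's hub at (222,400) over the stem tip at (213,520). The wrist panel shows the shoulder, the marks and the key at (150,122). I'll solve for the offset of the knob from the spindle.

Run:
```python
from h import *
from scipy.optimize import least_squares
p,R=st();c=get_calibration('wrist');w=lambda x,y:(170+x*.45,140+y*.45)
r=lambda x,y,z:ray(c,w(x,y),z)[:2]
def circ(P):
    A=np.c_[2*P,np.ones(len(P))];s=np.linalg.lstsq(A,(P**2).sum(1),rcond=None)[0];return s[:2],np.sqrt(s[2]+s[:2]@s[:2])
def circR(P,R): return least_squares(lambda x:np.hypot(*(P-x).T)-R,P.mean(0)).x
sh=np.array([r(*a,.066) for a in[(133,122),(242,120),(187,71),(148,90),(225,88)]])
pl=np.array([r(*a,.060) for a in[(98,118),(277,118),(187,35),(125,65),(250,65)]])
C=(circR(sh,.018)+circR(pl,.031))/2
print(circ(sh),circ(pl),circR(sh,.018),circR(pl,.031))
ang=lambda v:np.degrees(np.arctan2(v[1],v[0]))
for n,a,z in[('red',(205,47),.06),('green',(109,106),.06),('keyend',(139,125),.075)]:
    v=r(*a,z)-C;print(n,ang(v),np.linalg.norm(v))
print('key edge',ang(r(137,131,.075)-r(165,136,.075)),ang(r(138,118,.075)-r(170,123,.075)))
h=ray(c,w(197,322),p[2]+.0095)[:2];q=ray(c,w(85,323),p[2]+.0095)[:2]
print('hub',h,'ptr ang',ang(q-h),np.linalg.norm(q-h),'seat-hub',C-h)
# fixed-knob-free heading
```

```text
t 5.2 p [ 0.4606 -0.0049  0.1691] yang 100.59 tilt [-0.  0. -1.] F [ 1.  -0.3 -0.8] M [ 0.02  0.02 -0.04] op 0.545 q6 -2.02
(array([ 0.45907233, -0.00625501]), np.float64(0.018228343612350314)) (array([ 0.46123634, -0.00592235]), np.float64(0.03067478176922007)) [ 0.45880409 -0.0063113 ] [ 0.46168674 -0.00583719]
red 178.13417465548704 0.02716213500227459
green -91.68934295178329 0.027546308595394527
keyend -94.69123173936515 0.016143229268126533
key edge -90.1831671600981 -88.805124813241
hub [ 0.45807709 -0.00366313] ptr ang -78.60371372035128 0.021024659230766952 seat-hub [ 0.00216832 -0.00241112]
```

apply_moves:
  moves:
    - [[-0.12, -0.22, 1.5, 0, 0, 0, 0.4], [-0.12, -0.22, 3.5, 0, 0, 0, 0.4], [-0.12, -0.22, 5, 0, 0, 0, 0.4], [-0.12, -0.22, 5, 0, 0, 0, 0.4], [-0.12, -0.22, 5, 0, 0, 0, 0.4]]

```text
time_s: 5.7
eef_pos: [0.4623, -0.0076, 0.1194]
eef_rot: [-0.0, -0.092, 0.996, 0.0]
wrist_force: [-0.2, -0.3, -1.2]
opening: 0.548
```

Run:
```python
from h import *
p,R=st()
s=camera('scene')[:,:,::-1].copy();cv2.imwrite('pics/s5r.png',s)
cv2.imwrite('pics/s5.png',crop(s,235,190,100,80,7))
```

```text
t 5.7 p [ 0.4623 -0.0076  0.1194] yang 100.55 tilt [-0.001  0.    -1.   ] F [-0.2 -0.3 -1.2] M [-0.    0.01 -0.02] op 0.548 q6 -2.03
```

View pics/s5.png

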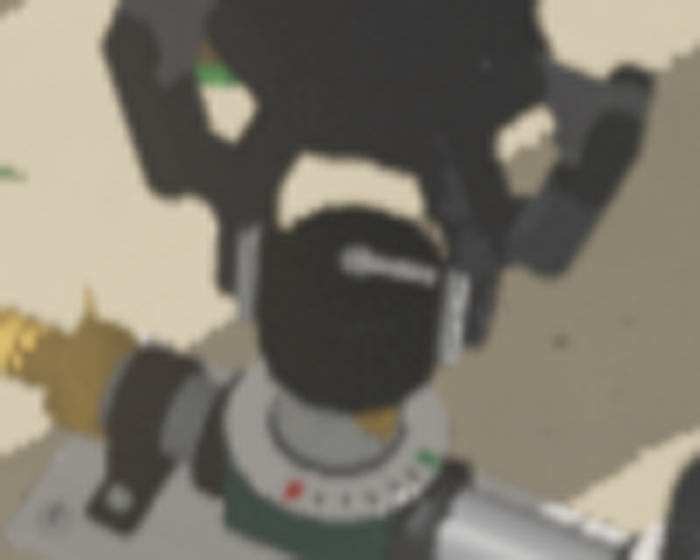

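The knob is just above the stem, with hub at (355,262). The shoulder is centred at about column 338, with the key at (380,425). I'll check for lateral offset.

Run:
```python
from h import *
p,R=st();S=get_calibration('scene')
w=lambda q:np.array([(q[0]-235)*7,(q[1]-190)*7])
for X in ([.461,-.007],[.461,-.009],[.464,-.007]):
    print(X,[w(proj(S,[[*X,z]])[0]).round(1) for z in(.06,.066,.0945,.1288)])
# observed rays
o=lambda x,y,z:ray(S,(235+x/7,190+y/7),z)
print('hub',o(355,262,.1288),'plate c',o(337,424,.06))
def ell(C,r,z): 
    a=np.linspace(0,2*np.pi,73);P=np.c_[C[0]+r*np.cos(a),C[1]+r*np.sin(a),a*0+z];q=np.array([w(t) for t in proj(S,P)]);return q.min(0),q.max(0)
print('plate@.461,-.007',ell((.461,-.007),.031,.06),'knob bottom',ell((.461,-.007),.024,.0945),'shoulder',ell((.461,-.007),.018,.066))
```

```text
t 5.75 p [ 0.4628 -0.0078  0.12  ] yang 100.55 tilt [ 0.001 -0.    -1.   ] F [-0.8  0.3 -0.9] M [ 0.02 -0.02  0.01] op 0.549 q6 -2.03
[0.461, -0.007] [array([330.8, 415.1]), array([332. , 401.6]), array([338.3, 335.4]), array([346.2, 251.5])]
[0.461, -0.009] [array([337.4, 417.6]), array([338.7, 404.1]), array([345.2, 337.9]), array([353.3, 254.1])]
[0.464, -0.007] [array([335. , 407.4]), array([336.3, 393.9]), array([342.6, 327.7]), array([350.7, 243.8])]
hub [ 0.45867259 -0.01045207  0.1288    ] plate c [ 0.45889208 -0.00976432  0.06      ]
plate@.461,-.007 (array([218.64984877, 328.64474314]), array([442.82896276, 505.70101136])) knob bottom (array([249.07282328, 267.70040755]), array([427.53352492, 405.72387247])) shoulder (array([266.6488428 , 350.82191341]), array([397.40227414, 453.73300705]))
```

apply_moves:
  moves:
    - [[0.05, 0.05, 0.3, 0, 0, 0, 0.4], [0.05, 0.05, 0.6, 0, 0, 0, 0.4], [0.05, 0.05, 0.9, 0, 0, 0, 0.4], [0.05, 0.05, 1.1, 0, 0, 0, 0.4], [0.05, 0.05, 1.1, 0, 0, 0, 0.4]]

```text
time_s: 6.25
eef_pos: [0.4615, -0.0075, 0.108]
eef_rot: [-0.0, -0.092, 0.996, 0.0]
wrist_force: [-0.4, -0.0, -2.0]
opening: 0.549
```

Run:
```python
from h import *
st()
```

```text
t 6.25 p [ 0.4615 -0.0075  0.108 ] yang 100.55 tilt [-0.001  0.    -1.   ] F [-0.4 -0.  -2. ] M [-0.02  0.01 -0.03] op 0.549 q6 -2.03
```

apply_moves:
  moves:
    - [[0, 0, 0.3, 0, 0, 0, 0.4], [0, 0, 0.6, 0, 0, 0, 0.4], [0, 0, 0.8, 0, 0, 0, 0.4], [0, 0, 0.9, 0, 0, 0, 0.4], [0, 0, 0.9, 0, 0, 0, 0.4]]

```text
time_s: 6.75
eef_pos: [0.462, -0.0073, 0.0998]
eef_rot: [0.0, -0.092, 0.996, 0.0]
wrist_force: [-1.5, 3.4, 6.5]
opening: 0.549
```

Run:
```python
from h import *
st()
```

```text
t 6.75 p [ 0.462  -0.0073  0.0998] yang 100.56 tilt [ 0.  0. -1.] F [-1.5  3.4  6.5] M [0.53 0.33 0.04] op 0.549 q6 -2.03
```

apply_moves:
  moves:
    - [[0.05, 0.05, 0.05, 0, 0, 0, 0.4], [0.05, 0.05, 0.05, 0, 0, 0.06, 0.4], [0.05, 0.05, 0.05, 0, 0, 0.12, 0.4]]

```text
time_s: 7.05
eef_pos: [0.4622, -0.0074, 0.0997]
eef_rot: [0.001, -0.031, 1.0, -0.0]
wrist_force: [-0.7, 1.7, 6.8]
opening: 0.546
```

apply_moves:
  moves:
    - [[0, 0, 0, 0, 0, 0.04, 0.4], [0, 0, 0, 0, 0, 0.08, 0.4]]

```text
time_s: 7.25
eef_pos: [0.4622, -0.0074, 0.0997]
eef_rot: [0.001, 0.009, 1.0, -0.0]
wrist_force: [-0.6, 1.2, 4.9]
opening: 0.544
```

apply_moves:
  moves:
    - [[0, 0, 0, 0, 0, 0.04, 0.4], [0, 0, 0, 0, 0, 0.08, 0.4]]

```text
time_s: 7.45
eef_pos: [0.462, -0.0075, 0.0994]
eef_rot: [0.001, 0.049, 0.999, -0.0]
wrist_force: [0.7, 1.5, -1.0]
opening: 0.545
```

Run:
```python
from h import *
st()
```

```text
t 7.45 p [ 0.462  -0.0075  0.0994] yang 84.43 tilt [ 0.002 -0.001 -1.   ] F [ 0.7  1.5 -1. ] M [ 0.   -0.01 -0.02] op 0.545 q6 -1.75
```

apply_moves:
  moves:
    - [[0, 0, 0.15, 0, 0, 0, 0.4], [0, 0, 0.3, 0, 0, 0, 0.4], [0, 0, 0.3, 0, 0, 0, 0.4]]

```text
time_s: 7.75
eef_pos: [0.4612, -0.0071, 0.0955]
eef_rot: [0.0, 0.048, 0.999, -0.0]
wrist_force: [2.3, 1.0, -2.6]
opening: 0.548
```

Run:
```python
from h import *
st()
```

```text
t 7.75 p [ 0.4612 -0.0071  0.0955] yang 84.55 tilt [ 0. -0. -1.] F [ 2.3  1.  -2.6] M [ 0.09 -0.27  0.  ] op 0.548 q6 -1.75
```

The keyway has found the key, and z dropped freely past the key top. I'll lower it gently to home, expected at a TCP height of about 0.0908.

apply_moves:
  moves:
    - [[0, 0, 0.2, 0, 0, 0, 0.4], [0, 0, 0.35, 0, 0, 0, 0.4], [0, 0, 0.45, 0, 0, 0, 0.4], [0, 0, 0.5, 0, 0, 0, 0.4], [0, 0, 0.5, 0, 0, 0, 0.4]]

```text
time_s: 8.25
eef_pos: [0.4613, -0.0071, 0.0911]
eef_rot: [0.0, 0.048, 0.999, -0.0]
wrist_force: [0.0, 0.7, 3.5]
opening: 0.55
```

Run:
```python
from h import *
st()
```

```text
t 8.25 p [ 0.4613 -0.0071  0.0911] yang 84.52 tilt [ 0. -0. -1.] F [0.  0.7 3.5] M [0.2  0.06 0.01] op 0.55 q6 -1.75
```

apply_moves:
  moves:
    - [[0, 0, 0, 0, 0, 0.13, 0.4], [0, 0, 0, 0, 0, 0.26, 0.4], [0, 0, 0, 0, 0, 0.39, 0.4], [0, 0, 0, 0, 0, 0.52, 0.4], [0, 0, 0, 0, 0, 0.65, 0.4], [0, 0, 0, 0, 0, 0.78, 0.4], [0, 0, 0, 0, 0, 0.9, 0.4], [0, 0, 0, 0, 0, 1.0, 0.4]]

```text
time_s: 9.05
eef_pos: [0.4615, -0.0085, 0.0911]
eef_rot: [0.001, 0.522, 0.853, -0.001]
wrist_force: [-1.3, -6.5, 2.3]
opening: 0.548
```

apply_moves:
  moves:
    - [[0, 0, 0, 0, 0, 0.12, 0.4], [0, 0, 0, 0, 0, 0.24, 0.4], [0, 0, 0, 0, 0, 0.36, 0.4], [0, 0, 0, 0, 0, 0.42, 0.4], [0, 0, 0, 0, 0, 0.42, 0.4], [0, 0, 0, 0, 0, 0.42, 0.4]]

```text
time_s: 9.65
eef_pos: [0.4607, -0.0086, 0.0911]
eef_rot: [0.001, 0.687, 0.727, -0.002]
wrist_force: [-3.4, -6.7, 5.1]
opening: 0.544
```

Run:
```python
from h import *
p,R=st()
c=get_calibration('wrist');im=camera('wrist')[:,:,::-1].copy();cv2.imwrite('pics/w6r.png',im)
print(proj(c,[[.4612,-.0071,.1],[.4372,-.0071,.1],[.4342,-.0071,.06]]))
cv2.imwrite('pics/w6.png',crop(im,130,150,256,192,3))
```

```text
t 9.65 p [ 0.4607 -0.0086  0.0911] yang 3.21 tilt [-0.001 -0.003 -1.   ] F [-3.4 -6.7  5.1] M [-1.17  0.67  0.19] op 0.544 q6 -0.33
[[259.09851291 286.82067579]
 [202.00854185 283.85935881]
 [208.59226516 239.28468488]]
```

View pics/w6.png

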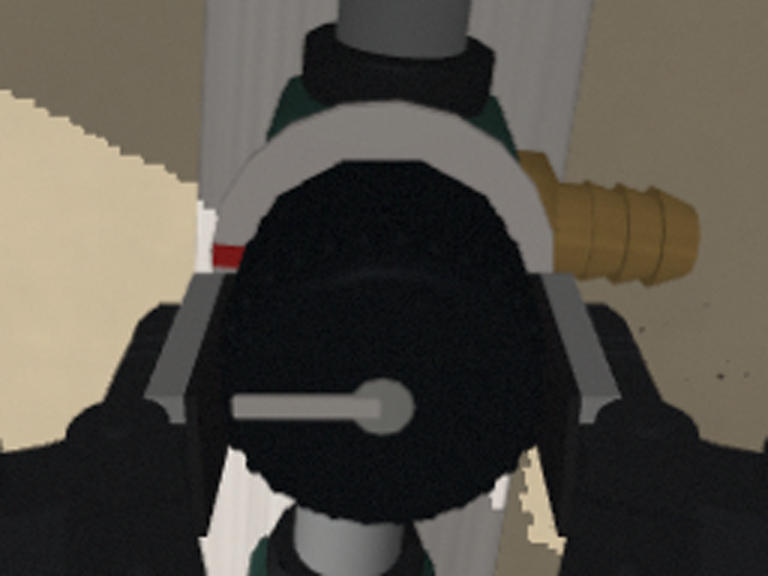

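The knob is home with the pointer at image left, from (382,407) to (232,407). The red mark is at (228,257). I'll compute the remaining angle.

Run:
```python
from h import *
from scipy.optimize import least_squares
c=get_calibration('wrist');w=lambda x,y:(130+x/3,150+y/3)
r=lambda x,y,z:ray(c,w(x,y),z)[:2]
ang=lambda v:np.degrees(np.arctan2(v[1],v[0]))
P=np.array([r(*a,.06) for a in[(217,225),(552,225),(390,100),(260,150),(515,150),(320,112),(460,112)]])
f=least_squares(lambda x:np.hypot(*(P-x).T)-.031,P.mean(0));C=f.x;print(C,f.fun)
h=r(382,407,.1);q=r(232,407,.1)
print('hub',h,'ptr',ang(q-h),np.linalg.norm(q-h))
for D in (C,h,np.array([.4612,-.0071])): v=r(228,257,.06)-D;print('red',ang(v),np.linalg.norm(v))
for a,b in[((205,0),(200,190)),((590,0),(567,170))]:print('plate edge',ang(r(*a,.004)-r(*b,.004)))
for a,b in[((340,0),(338,40)),((470,0),(468,45))]:print('pipe',ang(r(*a,.04)-r(*b,.04)))
```

```text
[ 0.46094234 -0.00511893] [-2.65306097e-04 -7.47965947e-04 -1.96376656e-05 -2.13818522e-04
  1.61887585e-04 -8.11966692e-05  4.35141911e-04]
hub [ 0.46042708 -0.00656791] ptr -176.4835639937165 0.02102628471356069
red 179.809475386072 0.02813960871816331
red 176.8038785825686 0.0276672351814724
red 175.82149094927536 0.028472802179716875
plate edge 88.38225024971214
plate edge 89.47792704732056
pipe 89.63062448701884
pipe 92.33259623667522
```

Run:
```python
from h import *
T=get_calibration('top');S=get_calibration('scene')
for n,c,a,b,z in[('near T',T,(413,376),(593,414),.003),('near S',S,(371,415),(600,513),.003)]:
    u,v=[ray(c,(np.array(p)*.64),z) for p in(a,b)];d=u-v;print(n,np.degrees(np.arctan2(d[1],d[0]))-90,np.linalg.norm(d))
# edge fit in top image of near plate edge: brightness step along columns
b=cv2.imread('pics/top0.png')
# fixed knob pointer in both views (shut = red direction)
t=lambda x,y:(265+x/4,205+(y-296)/4)
u=ray(T,t(349,428),.1);v=ray(T,t(346,466),.1);d=v-u;print('fixed ptr T',np.degrees(np.arctan2(d[1],d[0])),np.linalg.norm(d))
s=lambda p:np.array(p)*.64
u=ray(S,s((537,404)),.1);v=ray(S,s((531,428)),.1);d=v-u;print('fixed ptr S',np.degrees(np.arctan2(d[1],d[0])),np.linalg.norm(d))
# scale plate centres
c1=ray(T,t(140,390),.06);c2=ray(T,t(333,433),.06);d=c1-c2;print('plates T',np.degrees(np.arctan2(d[1],d[0]))-90,np.linalg.norm(d))
```

```text
near T -1.5464286091226427 0.30320547096351197
near S -1.9561523697469596 0.30740719562303537
fixed ptr T -177.54515456761425 0.02214387647671642
fixed ptr S -173.109861386515 0.03550780733162278
plates T -2.278095223169629 0.12057839147341792
```

apply_moves:
  moves:
    - [[0, 0, 0, 0, 0, 0.05, 0.4], [0, 0, 0, 0, 0, 0.09, 0.4], [0, 0, 0, 0, 0, 0.09, 0.4], [0, 0, 0, 0, 0, 0.09, 0.4]]

```text
time_s: 10.1
eef_pos: [0.4606, -0.0087, 0.0911]
eef_rot: [0.001, 0.719, 0.695, -0.002]
wrist_force: [-4.9, -8.2, 6.3]
opening: 0.546
```

Run:
```python
from h import *
st()
```

```text
t 10.1 p [ 0.4606 -0.0087  0.0911] yang -1.95 tilt [-0.002 -0.003 -1.   ] F [-4.9 -8.2  6.3] M [-1.24  0.76  0.17] op 0.546 q6 -0.24
```

apply_moves:
  moves:
    - [[-0.1, -0.05, -0.05, 0, 0, 0, 0.4], [-0.2, -0.1, -0.12, 0, 0, 0, 0.4], [-0.2, -0.1, -0.12, 0, 0, 0, 0.4]]

```text
time_s: 10.4
eef_pos: [0.4603, -0.0089, 0.0914]
eef_rot: [0.0, 0.719, 0.695, 0.001]
wrist_force: [4.5, 0.3, -8.6]
opening: 0.545
```

apply_moves:
  moves:
    - [[0, 0, 0, 0, 0, 0, 0.8], [0, 0, 0, 0, 0, 0, 0.8], [0, 0, 0, 0, 0, 0, 0.8], [0, 0, 0, 0, 0, 0, 0.8], [0, 0, -2, 0, 0, 0, 0.8], [0, 0, -5, 0, 0, 0, 0.8], [0, 0, -9, 0, 0, 0, 0.8], [0, 0, -9, 0, 0, 0, 0.8]]

```text
time_s: 11.2
eef_pos: [0.4635, -0.0099, 0.1873]
eef_rot: [0.004, 0.719, 0.695, 0.002]
wrist_force: [1.0, -0.8, 0.5]
opening: 0.803
```

Run:
```python
from h import *
p,R=st()
c=get_calibration('wrist');im=camera('wrist')[:,:,::-1].copy();cv2.imwrite('pics/w7r.png',im)
s=camera('scene')[:,:,::-1].copy();cv2.imwrite('pics/s7r.png',s)
a=crop(im,190,130,130,100,400/130*1.4)
b=crop(s,230,215,110,a.shape[0]//3,3)[:, :800-0]
o=np.zeros((600,800,3),np.uint8);o[:a.shape[0],:a.shape[1]]=a;x=800-a.shape[1];b=crop(s,235,220,100,100,x/100);h=min(600,b.shape[0]);o[:h,a.shape[1]:]=b[:h,:x]
print(a.shape,x)
cv2.imwrite('pics/c7.png',o)
```

```text
t 11.2 p [ 0.4635 -0.0099  0.1873] yang -1.99 tilt [ 0.009 -0.003 -1.   ] F [ 1.  -0.8  0.5] M [-0.01 -0.07  0.01] op 0.803 q6 -0.24
(431, 560, 3) 240
```

View pics/c7.png

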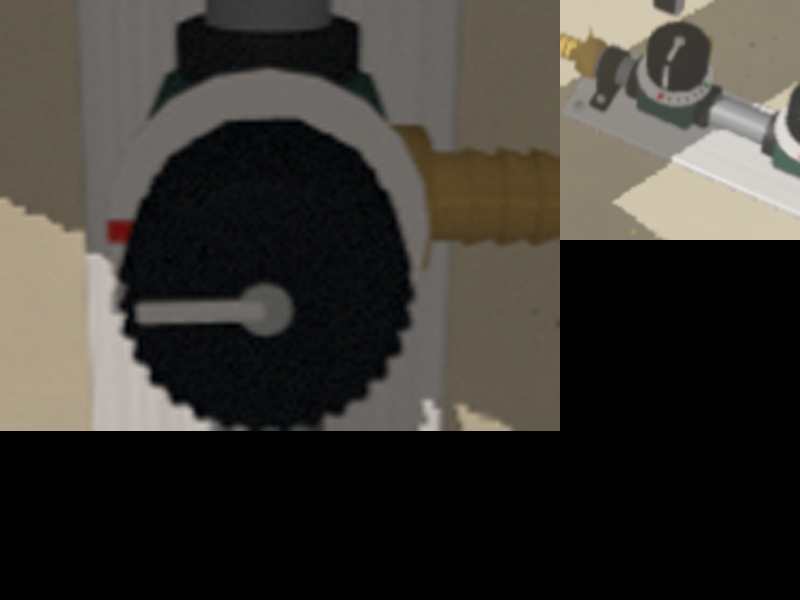

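The knob is seated with its pointer from (265,309) to (135,314) and the red mark at (119,232). I'll compare their angles numerically.

Run:
```python
from h import *
c=get_calibration('wrist');k=130/560;w=lambda x,y:(190+x*k,130+y*k)
r=lambda x,y,z:ray(c,w(x,y),z)[:2]
ang=lambda v:np.degrees(np.arctan2(v[1],v[0]))%360
h=r(265,309,.1);q=r(135,314,.1);g=r(119,232,.06)
print('hub',h,'ptr',ang(q-h),np.linalg.norm(q-h),'red via hub',ang(g-h),np.linalg.norm(g-h))
print('edges',[ang(r(*a,.003)-r(*b,.003)) for a,b in[((78,20),(93,420)),((462,20),(442,420))]])
# pointer line fit: bright pixels within knob disc
for f,(u0,v0,u1,v1),cal in [('w7r',(223,197,246,208),c)]:
    im=cv2.cvtColor(cv2.imread(f'pics/{f}.png'),6).astype(float)[v0:v1,u0:u1]
    pts=[]
    for i in range(im.shape[1]):
        col=np.clip(im[:,i]-60,0,None)
        if col.sum()>60: pts.append((u0+i,v0+(col*np.arange(len(col))).sum()/col.sum()))
    pts=np.array(pts);W=np.array([ray(cal,p,.1)[:2] for p in pts]);d=np.polyfit(W[:,0],W[:,1],1)[0];print(f,len(pts),'pointer line',(np.degrees(np.arctan(d))+180))
im=cv2.imread('pics/s7r.png');cv2.imwrite('pics/s8.png',crop(im,235,205,135,100,5.9))
wi=cv2.imread('pics/w7r.png');cv2.imwrite('pics/w8.png',cv2.resize(wi,(800,600)))
```

```text
hub [ 0.4567888  -0.00401764] ptr 180.33995838524305 0.0207474604201678 red via hub 177.43459868840722 0.02784886458198433
edges [np.float64(87.39117518433775), np.float64(87.3899948385282)]
w7r 23 pointer line 179.35476826603605
```

View pics/s8.png

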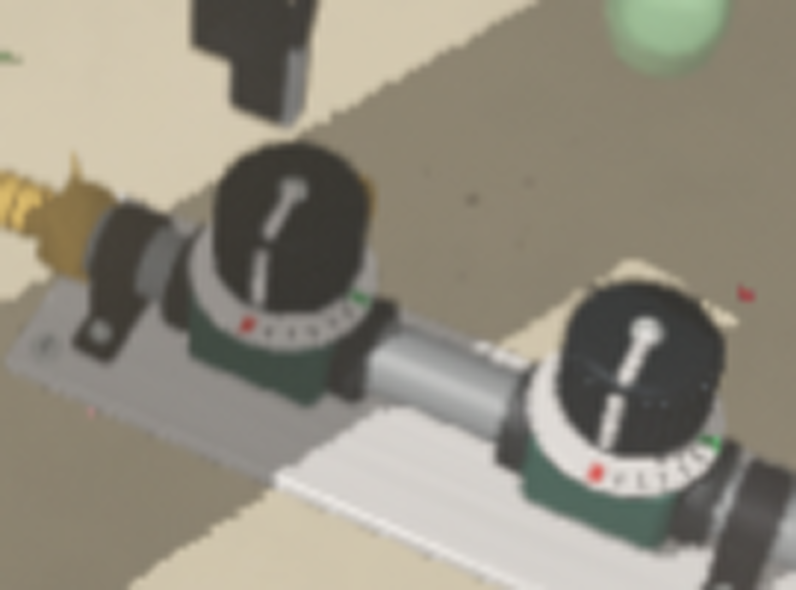

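The release left the pointer about 2° short of the red mark, compared with both the fixed knob and the plate edges. I'll regrip and trim it.

Run:
```python
from h import *
p,R=st();go(.461,-.0075,.0915,-2)
```

```text
t 11.3 p [ 0.4607 -0.0092  0.1829] yang -2.01 tilt [ 0.002 -0.001 -1.   ] F [-0.8  0.2 -1. ] M [0.03 0.04 0.01] op 0.802 q6 -0.24
shift cm [ 0.18 -0.    9.14] rz -0.0
```

apply_moves:
  moves:
    - [[0.17, 0, 3, 0, 0, 0, 0.8], [0.17, 0, 6, 0, 0, 0, 0.8], [0.17, 0, 8, 0, 0, 0, 0.8], [0.17, 0, 9, 0, 0, 0, 0.8], [0.17, 0, 9, 0, 0, 0, 0.8]]

```text
time_s: 11.8
eef_pos: [0.4583, -0.0069, 0.0898]
eef_rot: [-0.002, 0.719, 0.695, -0.001]
wrist_force: [0.7, -0.1, -0.4]
opening: 0.799
```

apply_moves:
  moves:
    - [[0, 0, 0, 0, 0, 0, 0.4], [0, 0, 0, 0, 0, 0, 0.4], [0, 0, 0, 0, 0, 0, 0.4], [0, 0, 0, 0, 0, 0, 0.4], [0, 0, 0, 0, 0, 0, 0.4], [0, 0, 0, 0, 0, 0, 0.4]]

```text
time_s: 12.4
eef_pos: [0.4607, -0.0075, 0.093]
eef_rot: [0.001, 0.719, 0.695, 0.0]
wrist_force: [-2.2, 0.7, 6.7]
opening: 0.543
```

```bash
cat >> h.py <<'E'
def ptr(tag,box):
    c=get_calibration('wrist');I=camera('wrist')[:,:,::-1].copy();cv2.imwrite(f'pics/{tag}.png',I)
    u0,v0,u1,v1=box;im=cv2.cvtColor(I,6).astype(float)[v0:v1,u0:u1];pts=[]
    for i in range(im.shape[1]):
        col=np.clip(im[:,i]-60,0,None)
        if col.sum()>60: pts.append((u0+i,v0+(col*np.arange(len(col))).sum()/col.sum()))
    W=np.array([ray(c,p,.1)[:2] for p in pts]);print(len(pts),'pointer',np.degrees(np.arctan(np.polyfit(W[:,0],W[:,1],1)[0]))+180,'px slope',np.polyfit(*np.array(pts).T,1))
E
python3 - <<'E'
from h import *
p,R=st();c=get_calibration('wrist');hp=proj(c,[[.461,-.0075,.1]])[0];print(hp)
im=cv2.imread('pics/w6r.png')
ptr('w9',(210,278,245,296))
E
```

```text
t 12.4 p [ 0.4607 -0.0075  0.093 ] yang -2.0 tilt [ 0.001 -0.    -1.   ] F [-2.2  0.7  6.7] M [0.1  0.51 0.01] op 0.543 q6 -0.24
[258.60153607 286.90755805]
35 pointer 179.17403946637924 px slope [-1.40579433e-02  2.88730995e+02]
```

apply_moves:
  moves:
    - [[0, 0, 0, 0, 0, 0.02, 0.4], [0, 0, 0, 0, 0, 0.04, 0.4], [0, 0, 0, 0, 0, 0.04, 0.4], [0, 0, 0, 0, 0, 0.04, 0.4]]

```text
time_s: 12.85
eef_pos: [0.4607, -0.0076, 0.093]
eef_rot: [0.001, 0.733, 0.68, 0.0]
wrist_force: [-2.5, -0.1, 6.8]
opening: 0.547
```

Run:
```python
from h import *
st();ptr('w10',(210,278,245,296))
```

```text
t 12.85 p [ 0.4607 -0.0076  0.093 ] yang -4.27 tilt [ 0.001 -0.001 -1.   ] F [-2.5 -0.1  6.8] M [-0.05  0.55  0.16] op 0.547 q6 -0.2
35 pointer 176.89699072044422 px slope [-1.39163839e-02  2.88721816e+02]
```

apply_moves:
  moves:
    - [[0, -0.05, -0.1, 0, 0, 0, 0.4], [0, -0.05, -0.1, 0, 0, 0, 0.8], [0, -0.05, -0.1, 0, 0, 0, 0.8], [0, -0.05, -0.1, 0, 0, 0, 0.8], [0, -0.05, -0.1, 0, 0, 0, 0.8], [0, -0.05, -3, 0, 0, 0, 0.8], [0, -0.05, -7, 0, 0, 0, 0.8], [0, -0.05, -9, 0, 0, 0, 0.8]]

```text
time_s: 13.7
eef_pos: [0.4609, -0.0076, 0.1849]
eef_rot: [0.001, 0.733, 0.68, 0.001]
wrist_force: [-0.2, -1.7, 0.0]
opening: 0.802
```

apply_moves:
  moves:
    - [[0, 0, 0, 0, 0, 0, 0.8], [0, 0, 0, 0, 0, 0, 0.8], [0, 0, 0, 0, 0, 0, 0.8]]

```text
time_s: 14.0
eef_pos: [0.4587, -0.0071, 0.1806]
eef_rot: [-0.001, 0.733, 0.68, -0.001]
wrist_force: [-0.0, -0.6, -0.3]
opening: 0.8
```

Run:
```python
from h import *
p,R=st();c=get_calibration('wrist')
print(proj(c,[[.461,-.0075,.1],[.437,-.0075,.1]]))
ptr('w11',(223,195,246,211))
I=cv2.imread('pics/w11.png');s=camera('scene')[:,:,::-1].copy()
cv2.imwrite('pics/c11.png',np.vstack([crop(I,190,130,130,70,800/130)[:300] if 0 else crop(I,190,140,130,80,3.5),crop(s,235,205,130,90,3.5)]))
```

```text
t 14.0 p [ 0.4587 -0.0071  0.1806] yang -4.3 tilt [-0.002  0.001 -1.   ] F [-0.  -0.6 -0.3] M [ 0.   -0.03 -0.01] op 0.8 q6 -0.2
[[261.54924039 210.27669144]
 [226.66975762 212.65109496]]
20 pointer 158.94979761482597 px slope [  0.28933229 139.97108723]
```

Run:
```python
from h import *
ptr('w12',(224,203,246,222));ptr('w13',(228,205,248,218))
g=cv2.cvtColor(cv2.imread('pics/w12.png'),6)
print(g[200:222,222:262:3])
im=cv2.imread('pics/w12.png').astype(int);m=(im[:,:,2]>100)&(im[:,:,1]<60)&(im[:,:,0]<70);v,u=np.nonzero(m[170:215,190:230])
c=get_calibration('wrist');print(len(u));rp=(u.mean()+190,v.mean()+170);G=ray(c,rp,.06)[:2]
h=ray(c,(259.5,210.3),.1)[:2];print('red px',rp,G)
```

```text
22 pointer 196.9316587572878 px slope [ -0.3459467  293.14049397]
20 pointer 185.36505922319145 px slope [-1.50515218e-01  2.46271163e+02]
[[186  79   9   8  13  12  11   5  12  13  12  15  15  11]
 [187  58  12  15   8  14   8  12  13  12  11  10  12  12]
 [187  52  12  13  13  12  17  10  12  16   9  10  13  13]
 [188  86   9  13   9  12  10  10  11  11  10  11  32  41]
 [187 100   7  12   6  12  11  11  10  13   8  18  78  85]
 [187  88   7  10   8  17   9  17  10  11  10  39  85  84]
 [188  91  13  10   9  10  13  13  16  12  22  68  86  84]
 [186  97   8  19  23  31  31  42  47  50  63  88  89  85]
 [187  81   8  62  64  80  83 105 105 107 107 110 109  85]
 [186  84  13 108 110 109 107 108 107 108 109 109 110  85]
 [188 112  10 107 107 108 109 109 108 108 108 108 107  86]
 [187 166  10 108 108 107 108 108 107 107 103 103 104  86]
 [186 184  11 104 100 101 102 100  99 101  73  76  87  84]
 [187 181  12  72  47  45  28  11  14  15   6  55  87  87]
 [187 166  11  12  15  10   9  13  12  15  13  17  81  83]
 [184 170  15  11  10  10  12  13  11  12  13  15  46  63]
 [186 184  55  11  11  10  11  13   9  15  12  11   9  11]
 [186 185 132   8  13   9   9  13  10  14  12  13  17   6]
 [185 184 168  11  13  14   7  11  10  13  11  13  11   8]
 [184 185 165  11  16   9  13  15  14  12  13  14  13  13]
 [186 185 153  12  16   9   6  12  14  14  16  16  12  13]
 [185 183 160  12  14   8  11  12  15  10  11   2  15   8]]
15
red px (np.float64(224.0), np.float64(190.66666666666666)) [ 0.43171494 -0.00483126]
```

Run:
```python
from h import *
ptr('w14',(231,205,249,216))
c=get_calibration('wrist');g=cv2.cvtColor(cv2.imread('pics/w14.png'),6)
h=ray(c,(260.5,209.3),.1)[:2];G=ray(c,(222,190.67),.06)[:2];v=G-h;print(h,'red via hub',np.degrees(np.arctan2(v[1],v[0]))%360,np.linalg.norm(v))
# hub row: bright blob
b=(g[195:225,250:275]>75);vv,uu=np.nonzero(b);print('hub px',uu.max()+250,vv.min()+195,vv.max()+195)
# scene: both knobs' pointers (top faces), z=.1
S=get_calibration('scene');s=camera('scene')[:,:,::-1];gs=cv2.cvtColor(s.copy(),6)
for C in ([.461,-.0075],[.457,-.1275]):
    u,w=proj(S,[[*C,.1]])[0].astype(int);P=[(x,y,gs[y,x]) for y in range(w-6,w+13) for x in range(u-14,u+12) if gs[y,x]>95]
    W=np.array([[*ray(S,p[:2],.1)[:2],p[2]-60] for p in P]);W=W[np.hypot(*(W[:,:2]-C).T)<.024]
    m=np.average(W[:,:2],axis=0,weights=W[:,2]);D=W[:,:2]-m;e,V=np.linalg.eigh((D*W[:,2:]).T@D);d=V[:,1];d=d*-np.sign(d[0]);print(C,len(W),m,'ang',np.degrees(np.arctan2(d[1],d[0]))%360)
```

```text
18 pointer 178.4503000193965 px slope [-4.30082928e-02  2.20165896e+02]
[ 0.46086077 -0.00709479] red via hub 175.77902171561817 0.03065464066832963
hub px 265 204 214
[0.461, -0.0075] 57 [0.45958833 0.00049142] ang 261.9813788652582
[0.457, -0.1275] 75 [ 0.45284812 -0.12685128] ang 156.53254855778493
```

```bash
python3 -c "
from h import *
st();print(hand_in())"
```

```text
t 14.3 p [ 0.4593 -0.0072  0.1813] yang -4.3 tilt [-0.001  0.    -1.   ] F [-0.3 -0.1  0.5] M [-0.01  0.03 -0.01] op 0.796 q6 -0.2
the job is handed in; nothing more can be done
None
```

I put the larger black knob back on the left valve, turned its pointer to the red shut mark and released it. I handed the job in at 14.3 s with the gripper about 9 cm above the knob.

- **Fit:** Pressing with about 7 N, I turned the knob clockwise until the upward push vanished. It then dropped about 8.7 mm to a soft stop, which matches the 9 mm expected.
- **Turning to shut:** After the first release the pointer had slipped back about 2° short of red. I gripped the knob again, trimmed it and let go.
- **Pointer check:** A wrist-camera line fit puts the pointer at 178.5° in the world frame. I estimate the red mark at about 178.2°, from the plate edges and the marks.
- **Forces:** The highest wrist force I read was about 12 N.

Some checks disagreed or failed:
- **Red mark:** Sighting the red mark through the knob's hub gave 176–177°, which I trusted less because of parallax.
- **Scene camera:** My last attempt to fit the pointers from the scene camera gave nonsense, so I ignored it.
- **Pictures:** The limit of 12 was used up, so I checked the final release by numbers only. The last picture I viewed, before the trim, showed the knob seated. I did not check the pots and vase at the end, but the arm stayed clear of them.

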